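Raise the grinding shield and slide the cast out

TASK

At the dental grinding station, push the counterweighted shield up past its balance point, easing it rather than flinging it, so that it stays up by itself. Then gently push the carriage by its upright tab all the way along its track to the left, so the plaster cast riding on it comes out at the side. Use only the fingertips or the outside of the fingers: grip or lift nothing, do not touch the cast, leave the jar, the spare cast and the handpiece where they are, and finish clear of everything.

Things in the scene. Friction and masses are not known exactly. Their poses are not given: they have to be found in the camera images.
- station: Grey grinding station, fixed. Origin on the bench straight under the shield's hinge axis; x points away from its front (the side facing the robot), y to its left seen from the robot, z up; turned up to 17 degrees. Base plate 18 mm high, x = -225 to +75, y = -140 to +190 mm. Two posts 26 x 14 mm, 148 mm high, at x = 0, y = +-90 mm. Dark counterweight roller 59 mm behind the hinge.
- hinge (a point): Middle of the shield's hinge axis, 130 mm above the bench, over the station's origin. The axis runs along the station's y.
- shield_angle (a joint): Shield angle in rad. 0: lowered on its stop, side bars rising 25 degrees above level towards the robot; grows as the front edge goes up and over, away from the robot, to 1.4 (raised stop, 15 degrees past upright). Clear panel between side bars, 136 mm wide, about 620 g. Front-heavy up to its balance point at about 0.7; beyond it swings on by itself, damped, and stays. Lifting at the bar takes about 1 N.
- bar_mid (a point): Middle of the push bar's axis: a round steel bar across the shield's front edge, 14 mm thick and 150 mm long along the station's y, 180 mm from the hinge axis. With the shield lowered it stands 163 mm in front of the hinge axis and 206 mm above the bench, with free space in front of and below it.
- shield: The moving shield: clear panel, side bars, push bar and counterweight. Its origin lies at the middle of the hinge axis and its axes turn with the shield (those of the station when lowered).
- carriage_travel (a joint): Travel of the carriage in m along the station's +y (left). 0: under the shield; 0.11: against the left end of its track. It slides stiffly (1 to 2 N) and stays where it is left. Aluminium tray 80 x 80 mm with a low rim, its middle 120 mm in front of the hinge axis, its rim 38 mm above the bench.
- tab_top (a point): Middle of the top edge of the carriage's upright tab: an aluminium plate 26 mm (station x) by 10 mm (station y) on a tongue at the carriage's front, 190 mm in front of the hinge axis. Top 78 mm above the bench, free of its 30 mm wide tongue from 30 mm above the bench upwards. To slide the carriage push its right-hand (-y) face.
- carriage: The sliding carriage with its tab; origin at the middle of its tray's underside, 120 mm in front of the hinge axis and 20 mm above the bench. Axes as the station's.
- cast: Plaster cast of a row of teeth, 50 x 46 x 39 mm, 100 g, standing loose in the carriage's tray. Origin at the middle of its underside, 32 mm above the bench. Not to be touched.
- spare_cast: A second such cast, standing on the bench to the right of the station. Leave alone. Origin at the middle of its underside.
- jar: Small amber glass jar with a white lid, 48 mm across, 55 mm high, on the bench to the right of the station. Leave alone. Origin at the middle of its underside.
- handpiece: Blue handpiece 150 mm long lying along its x axis on a black rubber rest, 47 mm high in all, on the bench to the left of the station. Leave alone. Origin at the middle of the rest's underside.

How it is judged (in metres and radians):
On the way, in this order (a step that is already met when the one before it is completed fails the run):
1. the shield stays up at its raised stop (value of joint shield_angle above 1.3 rad and value of joint carriage_travel below 0.02 m), for 0.2 s.
2. the carriage is at the left end of its track (value of joint carriage_travel above 0.103 m and value of joint shield_angle above 1.3 rad), for 0.2 s.
At the end, for the whole second after the job is handed in: The shield rests by itself at its raised stop (joint above 1.3 of 1.4 rad), the carriage is within 7 mm of the left end of its track (joint above 0.103 of 0.11 m), the cast stands upright in the carriage's tray at rest, and the bystanders are within 15 mm of where they stood (all of step 2 and velocity of joint shield_angle between -0.1 and 0.1 rad/s and horizontal distance between cast and carriage below 0.03 m and z of cast in the frame of station above 0.025 m and angle between cast's own z axis and vertical below 0.15 rad and linear speed of cast below 0.02 m/s); the robot touches nothing.
It fails at once if the carriage is pushed out while the shield is not yet up (value of joint carriage_travel above 0.02 m and value of joint shield_angle below 1.2 rad).
It fails at once if the shield is flung up or dropped (over 4 rad/s) (velocity of joint shield_angle above 4 rad/s or velocity of joint shield_angle below -4 rad/s).
It fails at once if the shield or the carriage is gripped or forced (over 35 N) (contact force between the fingers and shield above 35 N or contact force between the fingers and carriage above 35 N).
It fails at once if the cast on the carriage is touched by the robot, lifted or tipped (contact force between any of the fingers, the arm and cast above 1 N or z of cast in the frame of station above 0.045 m or angle between cast's own z axis and vertical above 0.3 rad).
It fails at once if the jar, the spare cast or the handpiece is moved more than 15 mm, or tipped (distance of any of jar, spare_cast, handpiece from where it was at the start of the episode above 0.015 m or angle between any of jar, spare_cast, handpiece's own z axis and vertical above 0.3 rad).
It also fails if it takes over 48 s, if anything falls off the work surface, if the arm or the gripper's body presses on something with over 40 N, if the wrist force passes 120 N, or if a joint passes its speed limit or range.

ROBOT

A 6-joint arm with a two-finger parallel gripper is mounted at the origin on the work surface. World frame = base frame: x ahead of the robot, y to its left, z up, the work surface at z = 0. Lengths are in mm, angles in degrees, forces in N, time in s.
With the tool pointing down it reaches from about 350 to 850 mm from the base axis. Payload 8.1 kg.
Tool frame: the origin (TCP) lies midway between the tips of the shut fingers; the grasp point (between the pads) lies 19 mm behind it; z points along the fingers, y is the direction in which the jaws open and shut (so a half turn about z gives the same grasp; the last joint's range is limited). The gripper opens to 85 mm and grips with 20 to 120 N. Pads are 22 mm wide; open, the fingers measure 114 mm over their backs; the gripper's body (76 mm by 85 mm) begins 54 mm behind the grasp point. The pads swing forward as they close: fully open they stand 13 mm farther back than shut.
Start: joints at [-69.695, 7.471, 85.268, -0, 87.261, -4.893], TCP at [255.475, -542.898, 231.292] pointing down, gripper open.
Joint ranges: [-169.43, 169.43], [-51.17, 129.36], [1.28, 143.12], [-76.62, 256.62], [0, 156.53], [-152.29, 152.29]. Speed limits (degrees/s): [136.94, 136.94, 159.86, 180, 180, 180].

INTERFACE

Orientations are given as [roll, pitch, yaw] about the fixed x, y, z axes, in that order (R = Rz(yaw) Ry(pitch) Rx(roll)).
In Python, from bench import telemetry, snapshot, camera_params, job gives the robot as it stands. The module is installed in compiled form; this text tells all that it offers.
- The arm moves only by the shell command python3 -m jog 'ROWS' [FORCE]. ROWS is JSON, a list that holds one entry, the list of rows, each a list of 7 numbers: the shift along the tool's x, y, z in units of 50 mm (1.0 is 50 mm), then the turn, a rotation vector about the tool's x, y, z in units of 2 pi rad (1.0 is 2 pi rad), then the opening, from 0 (shut) to 1 (fully open). In form: [[[dx, dy, dz, rx, ry, rz, claw], ...]]. A call has 1 to 12 rows; each row shifts and turns the commanded pose from where the row before left it, along the tool's axes as they then stand; what a row does not reach is not made up. A row lasts 1/8 s, in which the tool goes at most 62.5 mm and 10.7 degrees, less where a joint would pass 70% of its speed; a pose out of reach is approached as far as the arm can. A call with a number of a shift or a turn outside -1 to 1 is refused whole. A call with a gripper value outside its range is refused whole. The fingers move at their own pace and stop on an object; FORCE is the grip in N (left out, the last holds). Time passes only in rows, so rows that do not move let the fingers close. It gives the time, the measured TCP pose, the force and the opening at its end, in the units of the state.
- telemetry.sense(): the state, without advancing time (a new reading comes with each control period).
- snapshot(name): name is "scene" or "top" or "wrist"; returns (picture, depth): 420x560x3 uint8, red, green, blue; 420x560 float32, mm along the optical axis (not along the pixel's ray), 0 where there is no reading.
- camera_params(name): a dict with "K" (3x3 intrinsics, pixels), "extrinsics" (4x4, takes a point from camera to world coordinates). Camera axes: x right, y down, z forward; pixel columns grow to the right and rows downward; lengths in mm; the calibration is good to about 2 mm. A picture is of the moment at which its call begins: read the wrist's pose just before it. camera_params takes no time and is no camera call; for the wrist camera it gives the pose at the moment of the call.
- job.hand_in(): hands the job in, once; it reports no verdict.
The state is a dict: "time": time; "joint_pos": joint angles; "qd": joint speeds; "joint_efforts": joint torques, N m; "tool_pos": TCP position; "tcp_rot": TCP orientation; "ft_force": force on the tool from outside, world axes, zero at the start; "wrist_torque": the same for the moment, N m; "finger_gap": finger opening in mm.
Only numpy, scipy, OpenCV 4.12 (cv2) and the standard library are available. Lean on these libraries where they do the work, as an engineer would, in place of code of your own. Each camera call takes 0.05 s, during which the arm holds its last target. There are 200 camera calls.

## Working session

There is one attempt and no reset: what is moved stays moved. The work goes in short steps, Python scripts to look and compute and a shell command to move; the robot and the scene stay as the last step left them, time stands still between calls to the robot, and variables do not carry over. Pictures are saved under pics/ and viewed, about 8 in all and at most 12, crops included, and the job is handed in when it is done.

```bash
mkdir -p pics
python3 - <<'E'
from bench import *
import cv2,numpy as np
print(telemetry.sense())
for n in("scene","top"):
    im,d=snapshot(n); cv2.imwrite(f"pics/{n}0.png",im[...,::-1]); np.save(f"pics/{n}0.npy",d)
    p=camera_params(n); print(n,np.array(p["K"]).round(1).tolist(),np.array(p["extrinsics"]).round(3).tolist())
E
```

```text
{'time': 0.0, 'joint_pos': array([-6.96945739e+01,  7.51338370e+00,  8.53313997e+01,  2.43147494e-03,
        8.72615118e+01, -4.89180069e+00]), 'qd': array([-0.02906985, -0.06779009,  0.01880411,  0.04505075, -0.08492833,
       -0.00315566]), 'joint_efforts': array([ 1.09594039e-04, -5.69412446e+01, -5.00548625e+01, -5.89867227e-05,
        1.49944983e-02,  1.76340222e-05]), 'tool_pos': array([ 255.29195511, -542.35842888,  230.24209069]), 'tcp_rot': array([-1.79894299e+02, -1.14838733e-02,  2.51970978e+01]), 'ft_force': array([ 0.66083876,  0.12713323, -0.08258448]), 'wrist_torque': array([ 0.0281217 , -0.05273942, -0.01478847]), 'finger_gap': 85.37924514101628}
scene [[488.0, 0.0, 271.5], [0.0, 488.0, 207.4], [0.0, 0.0, 1.0]] [[0.547, 0.578, -0.606, 1306.334], [0.837, -0.386, 0.387, -437.911], [-0.01, -0.719, -0.695, 961.838], [0.0, 0.0, 0.0, 1.0]]
top [[520.8, 0.0, 279.2], [0.0, 520.8, 203.2], [0.0, 0.0, 1.0]] [[0.024, -0.983, 0.18, 351.603], [-1.0, -0.023, 0.004, -5.792], [0.0, -0.18, -0.984, 1494.723], [0.0, 0.0, 0.0, 1.0]]
```

View pics/scene0.png

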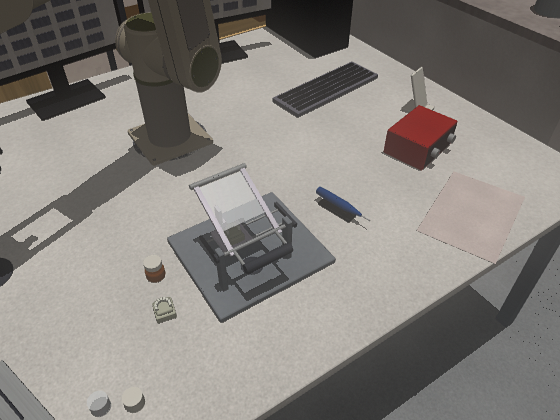

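View pics/top0.png

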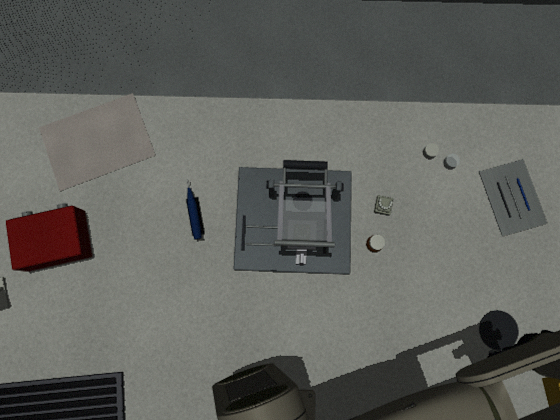

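The scene view shows the station from behind, with the jar at (154,268), the spare cast at (164,308) and the handpiece at (340,203). In the top view the plate spans (235..352, 167..274), the push bar is near (304,245) and the tab near (300,258). Next I'll measure these.

```bash
cat > h.py <<'E'
import numpy as np,cv2
from bench import *
def cloud(n,d):
    p=camera_params(n);K=np.array(p["K"]);E=np.array(p["extrinsics"])
    v,u=np.mgrid[:d.shape[0],:d.shape[1]]
    P=np.stack([(u-K[0,2])/K[0,0]*d,(v-K[1,2])/K[1,1]*d,d],-1)
    return P@E[:3,:3].T+E[:3,3]
def ray(n,uv,z):
    p=camera_params(n);K=np.array(p["K"]);E=np.array(p["extrinsics"])
    r=E[:3,:3]@np.linalg.solve(K,[uv[0],uv[1],1]);o=E[:3,3]
    return o+r*(z-o[2])/r[2]
E
python3 - <<'E'
from h import *
im=cv2.imread("pics/top0.png");d=np.load("pics/top0.npy");W=cloud("top",d)
g=im.astype(int).mean(2); b=im.astype(int)
m=((g<125)).astype(np.uint8)*255; m[:150]=0;m[290:]=0;m[:,:225]=0;m[:,360:]=0
m=cv2.morphologyEx(m,cv2.MORPH_OPEN,np.ones((5,5)))
c=max(cv2.findContours(m,0,2)[0],key=cv2.contourArea)
pts=np.array([ray("top",q[0],18)[:2] for q in c],np.float32)
print("plate",cv2.minAreaRect(pts),cv2.boxPoints(cv2.minAreaRect(pts)))
print("img rect",cv2.boxPoints(cv2.minAreaRect(c)))
# plate from depth
reg=np.zeros(d.shape,bool);reg[155:285,225:362]=1
k=reg&(d>0)&(W[...,2]>10)&(W[...,2]<26)
r=cv2.minAreaRect(W[k][:,:2].astype(np.float32));print("depth plate",r,W[k][:,2].mean())
for n,lo,hi in(("180-230",180,235),("140-160",138,165),("70-82",68,84)):
    k=reg&(W[...,2]>lo)&(W[...,2]<hi);q=W[k];print(n,len(q),q.mean(0),q.min(0),q.max(0),cv2.minAreaRect(q[:,:2].astype(np.float32)))
big=cv2.resize(im[155:285,225:400],None,fx=4.5,fy=4.5,interpolation=2);cv2.imwrite("pics/crop0.png",big)
E
```

```text
plate ((589.0262451171875, -24.718002319335938), (365.00933837890625, 334.26910400390625), 88.72482299804688) [[ 417.8716  -203.45802]
 [ 752.05786 -210.89693]
 [ 760.1809   154.02202]
 [ 425.99463  161.46092]]
img rect [[223.41495 273.4982 ]
 [225.88461 157.42307]
 [352.40182 160.1149 ]
 [349.93216 276.19003]]
depth plate ((590.548095703125, -47.078887939453125), (341.21795654296875, 384.945556640625), 1.7900092601776123) 17.445510799559752
180-230 1356 [512.88423256 -65.27585968 196.86954181] [ 480.11799195 -139.00864278  180.02519164] [561.88140854   9.98586093 218.48512395] ((521.0562133789062, -65.11471557617188), (149.1165313720703, 79.73336029052734), 89.03840637207031)
140-160 810 [616.04989799 -67.24334535 152.92811913] [ 565.25709224 -168.96851289  138.00228323] [717.57919945  33.51121426 164.98099847] ((641.5164794921875, -67.95637512207031), (151.09864807128906, 202.2708740234375), 1.379651427268982)
70-82 49 [500.83036068 -70.39786423  75.8904929 ] [ 448.45631733 -162.53563629   68.7854749 ] [640.86822429  26.18468659  83.04726957] ((544.0028686523438, -66.84304809570312), (188.72178649902344, 191.17628479003906), 89.19617462158203)
```

View pics/crop0.png

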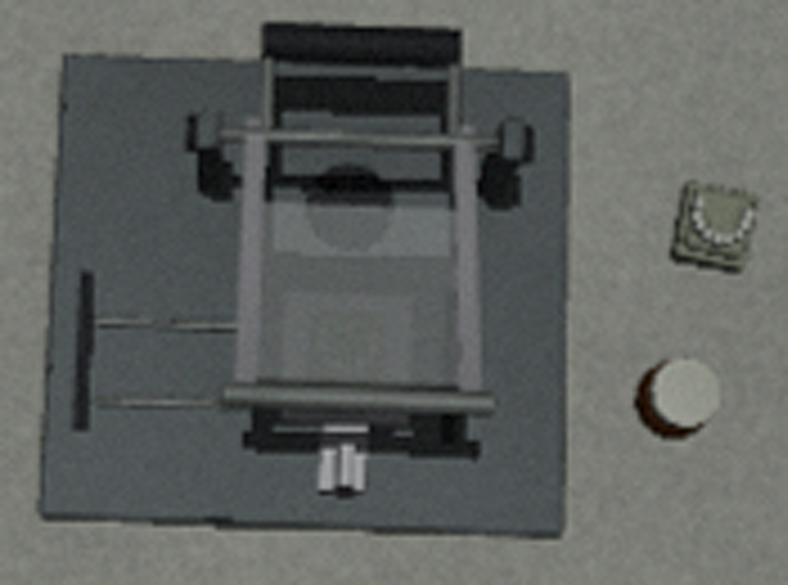

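Run:
```python
from h import *
f=lambda c,z:ray("top",(np.array(c)+.0)/4.5+[225,155]-.4,z)
L,R=f((224,391),210),f((494,403),210);bar=(L+R)/2
hl,hr=f((220,134),134),f((500,142),134);print("hinge",(hl+hr)/2,hl,hr)
c=[f(q,18) for q in((64,56),(568,72),(562,535),(42,518))]
for l,r in((L,R),(hl,hr),(c[0],c[1]),(c[3],c[2])):
    v=l-r;print("yaw",np.degrees(np.arctan2(-v[0],v[1])),np.linalg.norm(v))
for a,b in((c[0],c[3]),(c[1],c[2])):
    v=a-b;print("yaw",np.degrees(np.arctan2(v[1],v[0])),np.linalg.norm(v))
print("bar",bar,L,R); cen=sum(c)/4;print("plate centre",cen)
for y in(-1.0,0.,-2.):
    t=np.radians(y);X=np.array([np.cos(t),np.sin(t),0]);Y=np.array([-X[1],X[0],0])
    print(y,"org from plate",(cen+75*X-25*Y)[:2],"from bar",(bar+163*X)[:2])
print("tab L,R edges top?",f((318,450),78),f((365,450),78))
print("jar",f((685,395),55),"spare",f((718,225),40))
```

```text
hinge [651.34458502 -66.9729298  134.        ] [651.80267248  16.20058736 134.        ] [ 650.88649755 -150.14644697  134.        ]
yaw -1.1952855855290843 148.4885252355058
yaw -0.3155597336134117 166.3495572851191
yaw -0.5117083555859175 326.91579286306325
yaw -0.5028268376531612 325.39084708959194
yaw -0.49241711271231453 297.92545455801155
yaw -0.7857333886178501 297.8784050475729
bar [488.95841915 -65.16214521 210.        ] [490.50716604   9.0659621  210.        ] [ 487.40967227 -139.39025252  210.        ]
plate centre [576.3680123  -41.20366769  18.        ]
-1.0 org from plate [650.92027927 -67.50879056] from bar [651.93359346 -68.00688746]
0.0 org from plate [651.3680123  -66.20366769] from bar [651.95841915 -65.16214521]
-2.0 org from plate [650.4498369  -68.80590062] from bar [651.85912396 -70.85076318]
tab L,R edges top? [470.4087282  -47.03634634  78.        ] [471.08055418 -75.39888544  78.        ]
jar [ 511.52189986 -273.12229888   55.        ] spare [ 621.26787511 -297.80586395   40.        ]
```

Station origin is about (651,-67) with yaw about -0.7°, so the bar is at about (488,-65,206) and the tab at about (461,-65). First I'll align yaw with the fingers shut, then travel.

```bash
python3 -m jog '[[[0,0,0,0,0,0.024,0],[0,0,0,0,0,0.024,0],[0,0,0,0,0,0.024,0]]]' 40; python3 -m jog '[[[0.31,-0.795,0.1,0,0,0,0],[0.31,-0.795,0.1,0,0,0,0],[0.31,-0.795,0.1,0,0,0,0],[0.31,-0.795,0.1,0,0,0,0],[0.31,-0.795,0.1,0,0,0,0],[0.31,-0.795,0.1,0,0,0,0],[0.31,-0.795,0.1,0,0,0,0],[0.31,-0.795,0.1,0,0,0,0],[0.31,-0.795,0.1,0,0,0,0],[0.31,-0.795,0.1,0,0,0,0],[0.31,-0.795,0.1,0,0,0,0],[0.31,-0.795,0.1,0,0,0,0]]]'; python3 -m jog '[[[0,0,0,0,0.0278,0,0],[0,0,0,0,0.0278,0,0],[0,0,0,0,0.0278,0,0],[0,0,0,0,0.0278,0,0],[0,0,0,0,0,0,0]]]'
```

```text
time: 0.48
tool_pos: [255.4, -542.6, 230.7]
tcp_rot: [-179.9, 0.0, -1.0]
ft_force: [-0.1, -0.4, 0.1]
finger_gap: 31.9
time: 1.98
tool_pos: [447.6, -66.8, 170.9]
tcp_rot: [-180.0, 0.0, -0.7]
ft_force: [1.4, -0.6, -0.3]
finger_gap: -0.2
time: 2.6
tool_pos: [478.3, -78.5, 180.1]
tcp_rot: [-179.4, -37.4, -0.9]
ft_force: [-0.4, 0.0, -0.5]
finger_gap: 0.0
```

Run:
```python
from h import *
s=telemetry.sense();print(s['joint_pos'].round(1),s['tool_pos'],s['ft_force'])
im,d=snapshot("scene");cv2.imwrite("pics/s1.png",cv2.resize(im[100:300,120:380,::-1],None,fx=3,fy=3))
```

```text
[-28.  -51.1 143.   20.2  55.8  56. ] [478.32996631 -78.48503148 180.0714449 ] [-0.43283974  0.02356278 -0.50111898]
```

View pics/s1.png

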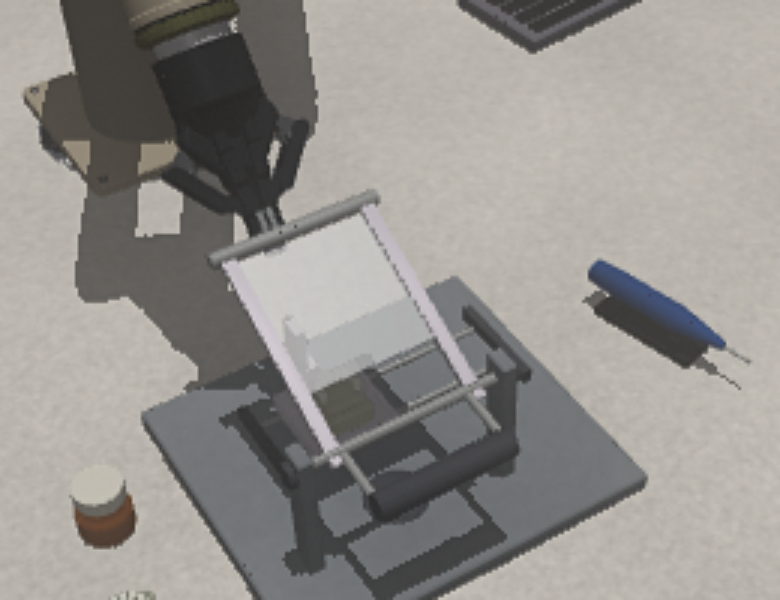

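The fingertips are just in front of and under the bar, about 13 mm right of its middle, with about 0 N on them. The arm is close to its joint limits, but the lift moves away from them. I'll start the arc slowly.

```bash
python3 -m jog '[[[0.15,0,-0.06,0,0,0,0],[0.2,0,-0.1,0,0,0,0],[0.226,0,-0.108,0,0,0,0],[0.226,0,-0.108,0,0,0,0],[0.23,0,-0.09,0,0,0,0]]]'; python3 -c "
from bench import *;s=telemetry.sense();print(s['joint_pos'].round(1))"
```

```text
time: 3.28
tool_pos: [505.6, -77.9, 230.1]
tcp_rot: [-179.4, -37.3, -0.7]
ft_force: [-0.9, 0.9, -0.2]
finger_gap: 0.0
[-25.5 -45.5 135.   18.2  57.4  59.7]
```

Run:
```python
from h import *
im,d=snapshot("scene");cv2.imwrite("pics/s2.png",cv2.resize(im[80:280,120:380,::-1],None,fx=3,fy=3))
```

```text
(no output)
```

View pics/s2.png

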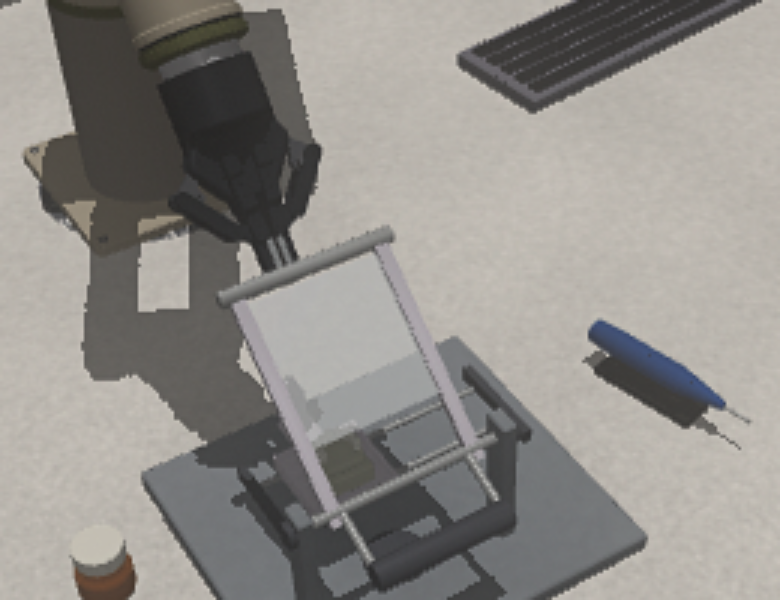

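```bash
cat >> h.py <<'E'
def proj(n,P):
    p=camera_params(n);K=np.array(p["K"]);E=np.array(p["extrinsics"])
    q=K@(E[:3,:3].T@(np.array(P)-E[:3,3]));return (q[:2]/q[2]).round(1)
E
python3 - <<'E'
from h import *
for f in(25,30,35,40,45,50,105):
    a=np.radians(f);print(f,proj("scene",[651-180*np.cos(a),-65,130+180*np.sin(a)]))
s=telemetry.sense();print("tcp",proj("scene",s['tool_pos']))
im,d=snapshot("top");W=cloud("top",d);k=np.zeros(d.shape,bool);k[150:290,225:352]=1
k&=(W[...,2]>190)&(W[...,1]>-60)&(W[...,1]<10);print(W[k][:,2].max(),W[k][W[k][:,2].argmax()])
E
```

```text
25 [218.1 176.2]
30 [219.1 173.4]
35 [220.4 171. ]
40 [221.9 169. ]
45 [223.8 167.5]
50 [225.9 166.6]
105 [264.6 195.6]
tcp [216.  174.1]
1494.7233878268999 [ 351.60314218   -5.79170275 1494.72338783]
```

The bar is at about 41°, as predicted, and still on the finger. Continuing past balance (65°).

```bash
python3 -m jog '[[[0.247,0,-0.025,0,0,0,0],[0.25,0,-0.01,0,0,0,0],[0.25,0,0.01,0,0,0,0],[0.25,0,0.03,0,0,0,0],[0.25,0,0.04,0,0,0,0],[0.245,0,0.06,0,0,0,0],[0.24,0,0.07,0,0,0,0],[0.2,0,0.085,0,0,0,0]]]'
python3 - <<'E'
from h import *
print(telemetry.sense()['joint_pos'].round(1))
for f in(60,65,70,75,80,90,105):
    a=np.radians(f);print(f,proj("scene",[651-180*np.cos(a),-65,130+180*np.sin(a)]))
im,d=snapshot("scene");cv2.imwrite("pics/s3.png",cv2.resize(im[80:280,120:380,::-1],None,fx=3,fy=3))
E
```

```text
time: 4.38
tool_pos: [590.8, -78.8, 277.8]
tcp_rot: [-179.4, -37.3, -0.7]
ft_force: [-1.0, -0.9, -0.5]
finger_gap: -0.1
[-20.  -28.7 120.   15.   54.1  65.5]
60 [231.1 166.4]
65 [234.  167.2]
70 [237.3 168.6]
75 [240.7 170.7]
80 [244.4 173.3]
90 [252.2 180.5]
105 [264.6 195.6]
```

View pics/s3.png

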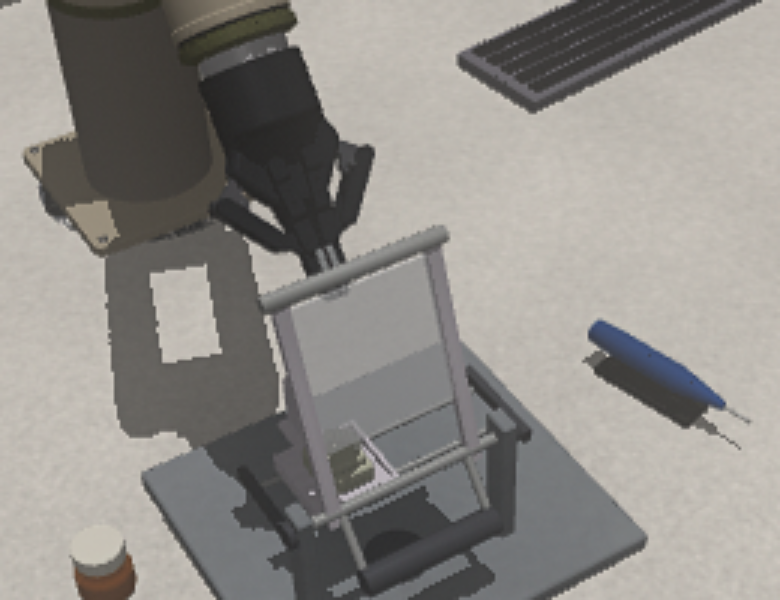

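The bar is at about (238.7,169.3), or 72°, which is past balance. I'll ease a little further and then let it swing.

```bash
python3 -m jog '[[[0.2,0,0.08,0,0,0,0],[0.2,0,0.09,0,0,0,0],[0,0,0,0,0,0,0],[0,0,0,0,0,0,0],[0,0,0,0,0,0,0],[0,0,0,0,0,0,0],[0,0,0,0,0,0,0],[0,0,0,0,0,0,0],[0,0,0,0,0,0,0],[0,0,0,0,0,0,0]]]'
python3 - <<'E'
from h import *
im,d=snapshot("scene");cv2.imwrite("pics/s4.png",cv2.resize(im[80:280,120:380,::-1],None,fx=3,fy=3))
E
```

```text
time: 5.68
tool_pos: [610.8, -79.0, 282.7]
tcp_rot: [-179.4, -37.3, -0.7]
ft_force: [0.6, -0.5, 1.0]
finger_gap: -0.1
```

View pics/s4.png

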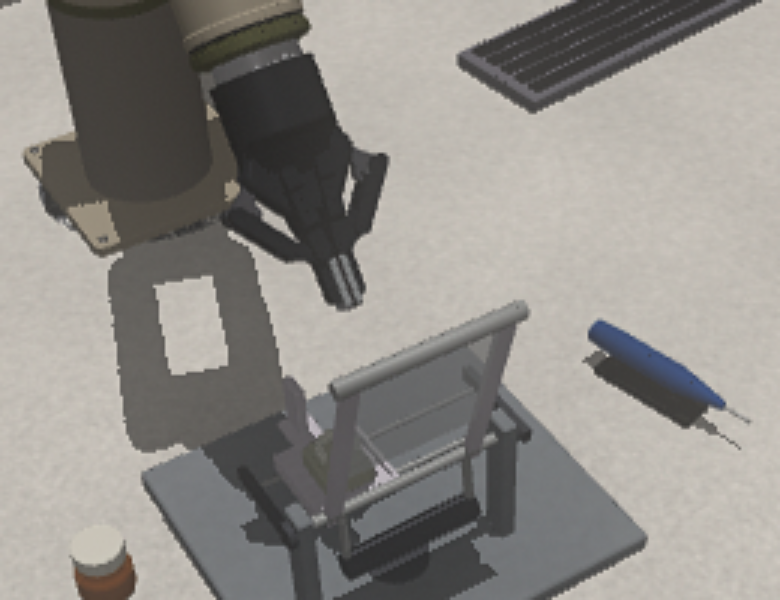

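The bar is at (263,195), matching the raised stop at 105°. The shield stays up and the fingers are clear of it. Next: retreat, untilt and go to the right of the tab.

```bash
python3 -m jog '[[[-0.7,0,0,0,0,0,0],[-0.7,0,0,0,0,0,0],[-0.7,0,0,0,0,0,0],[0,0,0,0,-0.026,0,0],[0,0,0,0,-0.026,0,0],[0,0,0,0,-0.026,0,0],[0,0,0,0,-0.026,0,0],[0,0,0,0,0,0,0]]]'; python3 -m jog '[[[-0.35,0.2,0,0,0,0,0],[-0.35,0.2,0,0,0,0,0],[-0.35,0.2,0,0,0,0,0],[-0.35,0.2,0,0,0,0,0],[0,0,0,0,0,0,0]]]'
```

```text
time: 6.72
tool_pos: [528.1, -77.7, 215.8]
tcp_rot: [-179.4, 0.5, -0.3]
ft_force: [-0.1, -0.6, 0.2]
finger_gap: -0.4
time: 7.35
tool_pos: [456.4, -118.0, 219.5]
tcp_rot: [-179.6, -0.1, -0.5]
ft_force: [1.4, 0.6, 0.3]
finger_gap: -0.2
```

```bash
python3 -m jog '[[[0,0,0.56,0,0,0,0],[0,0,0.56,0,0,0,0],[0,0,0.56,0,0,0,0],[0,0,0.56,0,0,0,0],[0,0,0.56,0,0,0,0],[0,0,0.56,0,0,0,0],[0,0,0,0,0,0,0]]]'
python3 - <<'E'
from h import *
im,d=snapshot("top");cv2.imwrite("pics/t1.png",cv2.resize(im[150:290,220:400,::-1],None,fx=4,fy=4))
s=telemetry.sense();print(proj("top",s['tool_pos']),proj("top",[461,-65,78]))
E
```

```text
time: 8.22
tool_pos: [455.1, -115.0, 49.0]
tcp_rot: [-179.4, 0.3, -0.4]
ft_force: [-0.7, 0.2, 0.3]
finger_gap: 0.1
[319.7 261.1] [301.8 258.2]
```

View pics/t1.png

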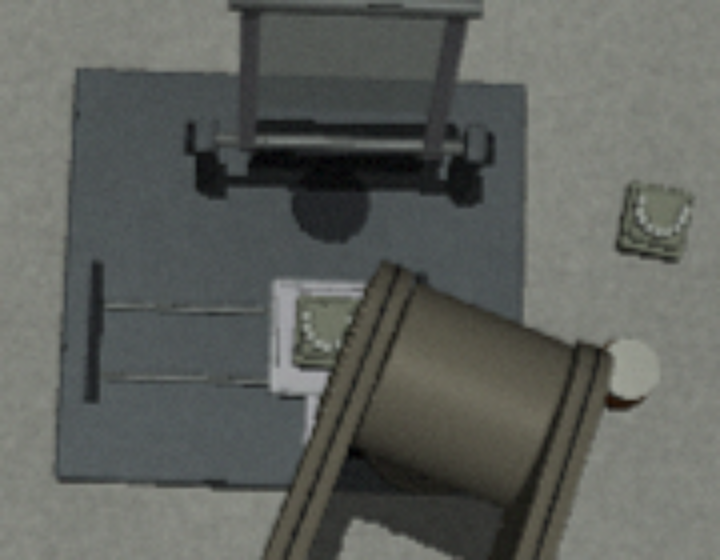

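The top view shows the shield back over the rear, the cast in the tray at (327,330), and the tab hidden by the arm. Now a slow push to the left.

```bash
python3 -m jog '[[[0,-0.16,0,0,0,0,0],[0,-0.16,0,0,0,0,0],[0,-0.14,0,0,0,0,0],[0,-0.12,0,0,0,0,0],[0,-0.12,0,0,0,0,0],[0,-0.12,0,0,0,0,0],[0,-0.12,0,0,0,0,0]]]'; python3 -m jog '[[[0,-0.14,0,0,0,0,0],[0,-0.14,0,0,0,0,0],[0,-0.14,0,0,0,0,0],[0,-0.14,0,0,0,0,0],[0,-0.14,0,0,0,0,0],[0,-0.14,0,0,0,0,0]]]';  python3 - <<'E'
from h import *
im,d=snapshot("scene");cv2.imwrite("pics/s5.png",cv2.resize(im[80:280,120:380,::-1],None,fx=3,fy=3))
E
```

```text
time: 9.15
tool_pos: [457.2, -68.9, 51.3]
tcp_rot: [-179.5, 0.1, -0.4]
ft_force: [1.8, -1.5, -0.1]
finger_gap: -0.3
time: 9.9
tool_pos: [457.2, -26.7, 51.5]
tcp_rot: [-179.5, 0.1, -0.4]
ft_force: [0.4, -2.0, -0.4]
finger_gap: -0.1
```

View pics/s5.png

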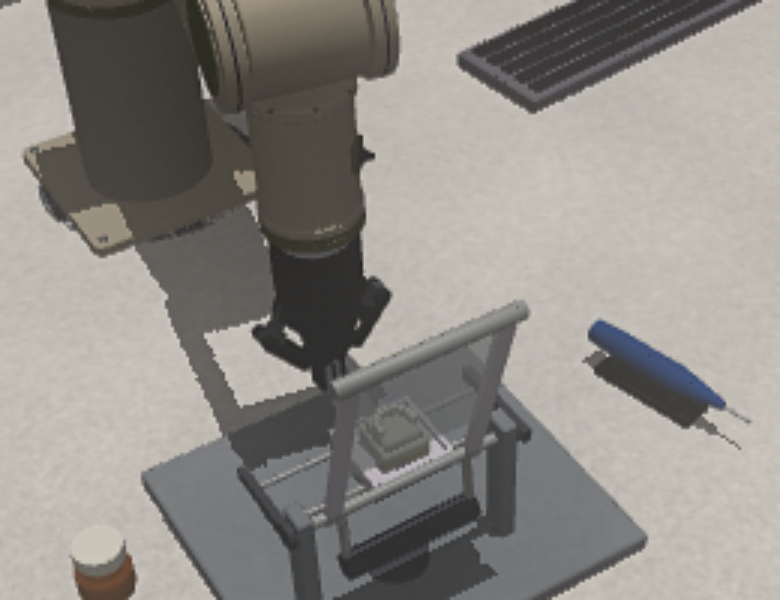

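The carriage slides with the cast seated, at about 2 N. Continuing in checked steps towards TCP y of about 26.

```bash
python3 -m jog '[[[0,-0.14,0,0,0,0,0],[0,-0.14,0,0,0,0,0],[0,-0.14,0,0,0,0,0],[0,-0.14,0,0,0,0,0],[0,-0.14,0,0,0,0,0],[0,-0.12,0,0,0,0,0],[0,-0.08,0,0,0,0,0]]]'; for i in 1 ; do python3 -m jog '[[[0,-0.06,0,0,0,0,0],[0,-0.04,0,0,0,0,0]]]'; done
python3 - <<'E'
from h import *
print(telemetry.sense()['tool_pos'],telemetry.sense()['ft_force'])
E
```

```text
time: 10.82
tool_pos: [457.6, 18.3, 52.0]
tcp_rot: [-179.5, 0.1, -0.4]
ft_force: [0.3, -2.0, -0.0]
finger_gap: 0.2
time: 11.08
tool_pos: [457.7, 23.0, 52.0]
tcp_rot: [-179.5, 0.1, -0.4]
ft_force: [0.4, -1.2, -1.5]
finger_gap: 0.0
[457.66245436  22.9686598   52.01567738] [ 0.39828319 -1.21571711 -1.47784794]
```

```bash
python3 -m jog '[[[0,-0.04,0,0,0,0,0],[0,0,0,0,0,0,0]]]'; python3 -m jog '[[[0,-0.04,0,0,0,0,0],[0,0,0,0,0,0,0]]]'
```

```text
time: 11.32
tool_pos: [457.6, 25.0, 52.0]
tcp_rot: [-179.5, 0.1, -0.4]
ft_force: [-0.1, -0.2, 0.5]
finger_gap: -0.0
time: 11.58
tool_pos: [457.7, 27.0, 52.1]
tcp_rot: [-179.5, 0.1, -0.4]
ft_force: [0.3, 0.4, 0.3]
finger_gap: 0.1
```

```bash
python3 -m jog '[[[0,-0.04,0,0,0,0,0]]]'; python3 -m jog '[[[0,-0.04,0,0,0,0,0]]]';python3 - <<'E'
from h import *
im,d=snapshot("top");cv2.imwrite("pics/t2.png",cv2.resize(im[150:290,180:380,::-1],None,fx=4,fy=4))
E
```

```text
time: 11.7
tool_pos: [457.7, 28.0, 52.1]
tcp_rot: [-179.6, 0.1, -0.4]
ft_force: [-0.2, -13.0, 0.5]
finger_gap: -0.1
time: 11.82
tool_pos: [457.7, 28.2, 52.1]
tcp_rot: [-179.8, 0.1, -0.4]
ft_force: [-1.4, -22.8, -0.3]
finger_gap: 0.3
```

View pics/t2.png

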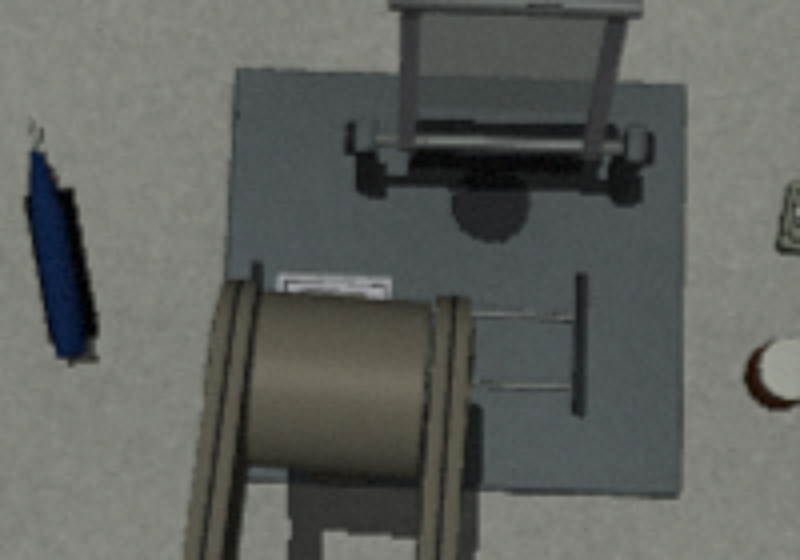

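The end stop is felt at TCP y = 28 (13 N, then 23 N). Backing off to the right, then up and away.

```bash
python3 -m jog '[[[0,0.1,0,0,0,0,0],[0,0.2,0,0,0,0,0],[-0.2,0.4,0,0,0,0,0],[-0.3,0.2,0,0,0,0,0],[-0.3,0,-0.3,0,0,0,0],[-0.2,0,-0.6,0,0,0,0],[0,0,-0.8,0,0,0,0],[0,0,-0.8,0,0,0,0],[0,0.8,-0.5,0,0,0,0],[0,0.8,0,0,0,0,0],[0,0.8,0,0,0,0,0],[0,0.8,0,0,0,0,0]]]'; python3 -m jog '[[[0,0.8,0,0,0,0,0],[0,0.8,0,0,0,0,0],[0,0.8,0,0,0,0,0],[0,0.8,0,0,0,0,0],[0,0.8,0,0,0,0,0],[0,0,0,0,0,0,0],[0,0,0,0,0,0,0],[0,0,0,0,0,0,0]]]'
python3 - <<'E'
from h import *
im,d=snapshot("top");cv2.imwrite("pics/t3.png",cv2.resize(im[150:290,180:380,::-1],None,fx=4,fy=4))
E
```

```text
time: 13.38
tool_pos: [406.5, -176.5, 200.6]
tcp_rot: [-179.5, 0.1, -0.4]
ft_force: [0.2, -0.4, -1.1]
finger_gap: -0.2
time: 14.38
tool_pos: [405.4, -374.2, 198.8]
tcp_rot: [-179.5, 0.1, -0.3]
ft_force: [-0.6, 0.0, -0.0]
finger_gap: 0.1
```

View pics/t3.png

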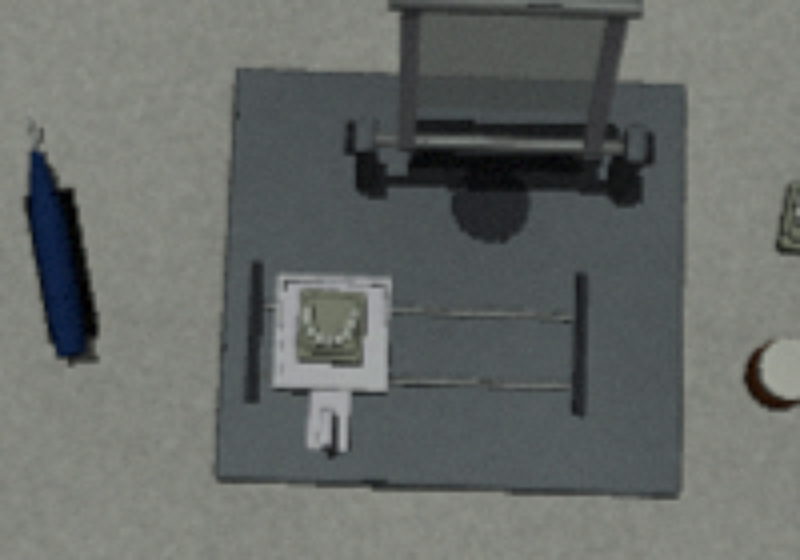

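The carriage is at the left, with its tray at (272..390, 275..390) in the crop. The cast is upright in it and the shield is up. A quick numeric check before handing in.

Run:
```python
from h import *
r=lambda u,v,z=38:ray("top",(u/4+180-.4,v/4+150-.4),z)
c=r(331,332);o=np.array([651,-67]);t=np.radians(-.6);Y=np.array([-np.sin(t),np.cos(t)])
print("tray",c,"travel",(c[:2]-o)@Y)
im0=cv2.imread("pics/top0.png").astype(int);im,d=snapshot("top");df=np.abs(im[...,::-1].astype(int)-im0).max(2)>40
for n,(a,b,e,f) in dict(hand=(175,245,182,210),jar=(228,258,362,390),spare=(190,220,370,398)).items(): print(n,df[a:b,e:f].sum())
```

```text
tray [533.3889481  45.5311467  38.       ] travel 111.2933790037562
hand 0
jar 0
spare 0
```

```bash
python3 -c "
from bench import *
print(job.hand_in())"
```

```text
the job is handed in; nothing more can be done
None
```

The shield is up on its raised stop, the carriage is at the left end of its track with the cast upright in it, and the job is handed in. No verdict is reported on hand-in.

**What I did:**
- I eased the shield up by its bar with the shut fingertips at about 1 N. I stopped pushing just past the balance point, and it swung to its stop by itself.
- I pushed the carriage left by its tab at about 2 N until I felt the end stop. That last push reached 23 N, under the 35 N limit.
- I then backed off and moved well clear.

**Last checks:**
- **Shield:** its bar appeared at about 105° in the scene picture, which is the raised stop. It was still up in the final top view.
- **Carriage:** measured travel is about 111 mm. The end is at 110 mm and the measurement is good to a couple of mm.
- **Bystanders:** the jar, the spare cast and the handpiece showed no change from the first picture.
- **Robot:** the gripper read about 0 N.
- **Disagreement:** when I first tilted the tool, the arm came to its joint limits and the fingertips shifted about 30 mm from where I had planned. There was no contact force, and I carried on from there. No other check failed or disagreed.

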